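# Set the back stop out by one hole

## Task

Set the indexed back stop on the bench out by one hole: first put the two wooden offcuts lying in front of its stop plate into the open scrap bin, then pull the black plunger knob up, slide the section to the very next hole in the direction the plate faces (no further), and push the pin fully home in it. The plunger has lost its spring, so finish while still holding the knob in the fingers with the pin home; do not let go. Leave the other things on the bench where they are.

Things in the scene. Friction and masses are not known exactly. Their poses are not given: they have to be found in the camera images.
- rail: Fixed steel rail of the back stop, 36 mm wide, 285 mm long, top 50 mm above the bench. Origin on the bench under the hole in which the pin starts; +y runs along the rail the way the section must slide (towards plate and offcuts), +x to the side of the tube and plate, z up. Four 13 mm holes in its top at y = -70, 0, +70, +140 mm: 0 is the starting hole, +70 the next. Its place and yaw vary.
- next_hole (a point): Centre of the next hole at the top face of the rail (50 mm above the bench), 70 mm along the rail's +y from the starting hole.
- knob: Centre of the plunger's black round knob, 30 mm across, 30 mm high, axis upright. At the start 97 mm above the bench (knob from 82 to 112 mm). Below it a 10 mm stem and an 18 mm wide bushing, top at 75 mm; the section's grey saddle (50 x 60 mm) has its top at 57 mm. Knob and section move together along the rail.
- plunger (a joint): Lift of the plunger, m: 0 = pin fully home in a hole (13 mm deep), grows as it is pulled up, to 0.026. From 0.014 up the pin is clear of the rail. No spring: about 4 N of friction and 120 g; it stays where it is left. The pin is 10 mm thick with a round tip; it enters a hole only within a few mm of its middle, else it rests on the rail.
- section (a joint): Travel of the sliding section along the rail's +y, m: about 0 at the start, 0.070 at the next hole; stops at -0.080 and 0.135. With the pin clear it slides against about 3 N of friction; with the pin home it has about 1.5 mm of play each way.
- stop_face (a point): Centre of the front face of the upright steel stop plate, 70 mm wide and 60 mm high (4 to 64 mm above the bench), on the end of the section's 30 mm square tube, which runs beside the rail 85 mm off its middle line. The plate moves with the section; the offcuts lie in front of it.
- offcut_long_center (a point): Centre, 15 mm above its underside, of the stepped wooden offcut, 30 mm wide (its x) by 50 mm long (its y); 30 mm high over 32 mm of its length (-y end), 18 mm high over the rest. Its 30 mm sides are parallel and plain. 35 g or so. It is the one nearer to the plate.
- offcut_short_center (a point): Centre of the plain wooden offcut block, 34 mm wide (its x), 38 mm long (its y), 34 mm high; the centre is 17 mm above its underside. 35 g or so.
- bin: Open grey scrap bin, outside 200 mm (its x) by 160 mm (its y), 80 mm high, walls 4 mm; fixed. Origin at the centre of its underside, z up.
- forming_puck: Pale plaster forming disc, 72 mm across, 32 mm high, beyond the back stop. Not part of the job: leave it where it is.
- steel_collar: Steel ring, 42 mm outside, 16 mm high, beyond the back stop. Not part of the job: leave it where it is.
- screwdriver: Screwdriver lying on the robot's side of the rail. Not part of the job: leave it where it is.
- hammer: Hammer lying at the right of the table. Not part of the job: leave it where it is.
- file: Flat steel file with a dark handle, lying at the left, near the robot. Not part of the job: leave it where it is.
- can: Metal can, 64 mm across, 110 mm high. Not part of the job: leave it where it is.
- jar: Amber jar, 72 mm across, 85 mm high. Not part of the job: leave it where it is.
There are look-alikes about, which are no part of the job. What is shaped like the part that bears offcut_short_center but blue is not meant. Leave any turquoise look-alike of the part that bears offcut_long_center alone.

How it is judged:
By the outcome, as a careful person would: the job done as asked, in the order asked, and still so for the second after the job is handed in, while the arm keeps its last pose, push and grip.
It also fails if it takes over 61 s, if anything falls off the work surface, if the arm or the gripper's body presses on something with over 40 N, if the wrist force passes 120 N, or if a joint passes its speed limit or range.

## Robot

A 7-joint arm with a two-finger parallel gripper is mounted at the origin on the work surface. World frame = base frame: x ahead of the robot, y to its left, z up, the work surface at z = 0. Lengths are in mm, angles in rad, forces in N, time in s.
With the tool pointing down it reaches from about 400 to 850 mm from the base axis. Payload 4.4 kg.
Tool frame: the origin (TCP) lies between the finger pads; the fingertips stand 14 mm ahead of it and the grasp point (between the pads) lies 5 mm behind it (r.tip_reach is the z of the fingertips in the tool frame, in mm); z points along the fingers, y is the direction in which the jaws open and shut (so a half turn about z gives the same grasp; the last joint's range is limited). The gripper opens to 94 mm and grips with 3 to 60 N. Pads are 16 mm wide; open, the fingers measure 119 mm over their backs; the gripper's body (75 mm by 177 mm) begins 78 mm behind the grasp point.
Start: joints at [-1.336, 0.628, 0.038, 1.517, -0.027, 0.996, -0.02], TCP at [192.56, 620.837, 219.478] pointing down, gripper open.
Joint ranges: [-3.06, 3.06], [-0.37, 2.12], [-1.25, 1.32], [0.18, 2.47], [-1.1, 4.24], [0.23, 1.98], [-2.94, 2.94]. Speed limits (rad/s): [2.57, 2.57, 3.14, 3.14, 3.14, 3.14, 3.14].

## Interface

Orientations are given as a unit quaternion [x, y, z, w].
In Python, from plant import read_state, imaging, r gives the robot as it stands.
- The arm moves only by the shell command python3 -m pendant 'ROWS' [FORCE]. ROWS is a JSON object of lists of equal length, an entry for each row: "dp": the shift along the world's x, y, z each as a share of 0.12 m, from -1 to 1, a list of three; "rot": the turn, a rotation vector about the world's x, y, z each as a share of 2 pi rad, from -1 to 1, a list of three; "fingers": the gripper's target within -1 to 1 (fully open at 1, half-way at 0, shut at -1). A call has 1 to 8 rows; each row is the pose to reach, as a shift and turn from the pose measured when the call began, turning the shorter way round; what a row does not reach only later rows make up. A row lasts 1/10 s, in which the tool goes at most 50 mm and 8.59 degrees, less where a joint would pass 70% of its speed; a pose out of reach is approached as far as the arm can. A call with a number of a shift or a turn outside -1 to 1 is refused whole. A call with a gripper value outside its range is refused whole. The fingers move at their own pace and stop on an object; FORCE is the grip in N (left out, the last holds). Time passes only in rows, so rows that repeat a pose let the fingers close. It gives the time, the measured TCP pose, the force and the opening at its end, in the units of the state.
- read_state(): the state, without advancing time (a new reading comes with each control period).
- imaging.read_camera(name): name is "side" or "top"; returns (picture, depth): 400x640x3 uint8, blue, green, red; 400x640 float32, mm along the optical axis (not along the pixel's ray), 0 where there is no reading.
- imaging.camera_params(name): a dict with "mtx" (3x3 intrinsics, pixels), "k1" (the pictures are not rectified: a ray, as slopes to the right and down, at radius r is drawn at 1 + k1 r^2 times it, then the intrinsics apply), "R" (3x3) and "t" (3): a world point X has camera coordinates R X + t. Camera axes: x right, y down, z forward; pixel columns grow to the right and rows downward; lengths in mm; the calibration is good to about 2 mm. A picture is of the moment at which its call begins. camera_params takes no time and is no camera call.
- r.finish_job(): hands the job in, once; it reports no verdict.
Trained networks look in the newest picture that a camera, given by its name, has taken for a name from the list of things; names that differ only in an ending like _2 or _b are one class to them, and where a whole thing is asked for, a point or a joint stands for the part that bears it (a point fixed in the world has none). Each returns a list of dicts, best first, with "confidence" (0 to 1); they miss things now and then, are a little off and sometimes report something else, mostly with a low value. They report only what shows in the picture. A call takes as long as a camera call. They do not tell look-alikes from the thing itself.
- imaging.look_for(label, camera): "xyz" ([x, y, z] in mm, in the coordinates of the camera as it stood for that picture, good to about 4 mm: the middle of the surface that is visible of it).
- imaging.outline_of(label, camera): "pixels" (400x640 bool, what is visible of it).
The state is a dict: "time": time; "qpos": joint angles; "joint_vel": joint speeds; "joint_efforts": joint torques, N m; "position": TCP position; "tcp_rot": TCP orientation; "contact_force": force on the tool from outside, world axes, zero at the start; "torque": the same for the moment, N m; "width": opening from 0.0 (shut) to 1.0 (fully open).
Only numpy, scipy, OpenCV 4.12 (cv2) and the standard library are available. Lean on these libraries where they do the work, as an engineer would, in place of code of your own. Each camera call takes 0.05 s, during which the arm holds its last target.

## Working session

There is one attempt and no reset: what is moved stays moved. The work goes in short steps, Python scripts to look and compute and a shell command to move; the robot and the scene stay as the last step left them, time stands still between calls to the robot, and variables do not carry over. Pictures are saved under pics/ and viewed, and the job is handed in when it is done.

```bash
ls; mkdir -p pics; python3 - <<'E'
from plant import read_state, imaging, r
import cv2
for n in ("top","side"):
    p,d=imaging.read_camera(n)
    cv2.imwrite(f"pics/{n}0.png",p)
    c=imaging.camera_params(n)
    print(n,c)
s=read_state();print(s)
E
```

```text
pics
top {'mtx': array([[387.27697052,   0.        , 320.95095227],
       [  0.        , 387.27697052, 201.21520406],
       [  0.        ,   0.        ,   1.        ]]), 'k1': -0.038136032042207134, 'R': array([[-0.00357621, -0.99973899, -0.02256464],
       [-0.99753839,  0.00514677, -0.06993334],
       [ 0.07003122,  0.02225899, -0.99729643]]), 't': array([ -44.21449003,  501.13555612, 1141.04828276])}
side {'mtx': array([[363.08267886,   0.        , 321.35438453],
       [  0.        , 363.08267886, 197.56275628],
       [  0.        ,   0.        ,   1.        ]]), 'k1': -0.04844398009974244, 'R': array([[-0.9810521 , -0.19301065,  0.01684256],
       [-0.11730302,  0.52254511, -0.84450377],
       [ 0.15419722, -0.83047787, -0.5352847 ]]), 't': array([454.71777398, 144.27137361, 887.46000489])}
{'time': 0.1, 'qpos': array([-1.33580654,  0.62922307,  0.03843009,  1.51819512, -0.02696517,
        0.99629237, -0.01996018]), 'joint_vel': array([ 7.03653848e-04, -2.76490896e-03, -1.99986847e-04, -8.46023826e-04,
       -6.86862467e-04, -6.54821893e-04,  3.37897488e-05]), 'joint_efforts': array([ 2.69474956e-03, -5.50799561e+01,  1.14731167e+00, -1.87121433e+01,
       -5.21978654e-02,  1.91896583e-02,  5.41774659e-05]), 'position': array([192.39128147, 620.31703551, 218.68891021]), 'tcp_rot': array([ 1.49792798e-01,  9.88717087e-01, -7.93468041e-04, -1.03467365e-04]), 'contact_force': array([-0.77453408,  0.00462741, -0.92149102]), 'torque': array([-0.02563497,  0.01577975, -0.00681775]), 'width': 1.0021164106168627}
```

View pics/top0.png

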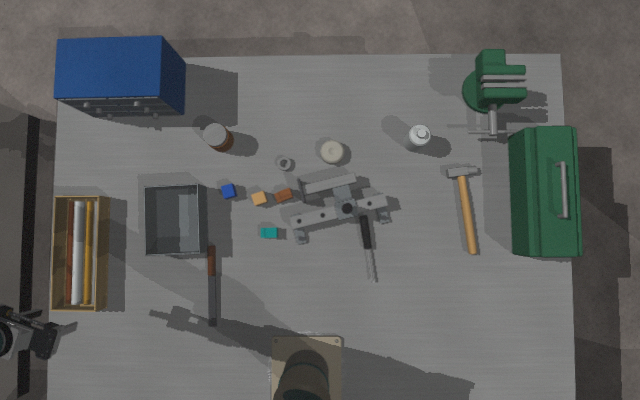

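View pics/side0.png

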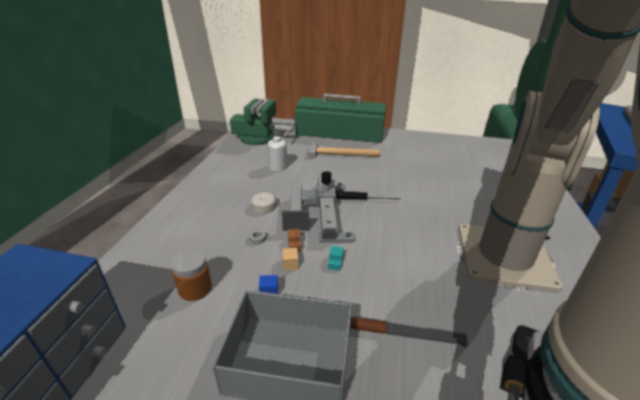

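```bash
cat > h.py <<'E'
import numpy as np, cv2
from plant import read_state, imaging, r
def cam(n): 
    c=imaging.camera_params(n); return c
def unproj(n,uv,depth=None,z=None):
    """uv Nx2 -> world; with depth along axis (mm) or plane height z"""
    c=cam(n); uv=np.atleast_2d(np.asarray(uv,float))
    K=c['mtx']; xd=np.c_[(uv[:,0]-K[0,2])/K[0,0],(uv[:,1]-K[1,2])/K[1,1]]
    s=xd.copy()
    for _ in range(10): s=xd/(1+c['k1']*(s**2).sum(1,keepdims=True))
    ray=np.c_[s,np.ones(len(s))]
    R,t=c['R'],c['t']
    if depth is not None: return (ray*np.asarray(depth).reshape(-1,1)-t)@R
    o=-R.T@t; dw=ray@R
    return o+dw*((z-o[2])/dw[:,2])[:,None]
def proj(n,X):
    c=cam(n); p=np.atleast_2d(X)@c['R'].T+c['t']; s=p[:,:2]/p[:,2:]
    s=s*(1+c['k1']*(s**2).sum(1,keepdims=True))
    K=c['mtx']; return np.c_[s[:,0]*K[0,0]+K[0,2],s[:,1]*K[1,1]+K[1,2]]
def c2w(n,x):
    c=cam(n); return c['R'].T@(np.asarray(x)-c['t'])
def cloud(n,d):
    v,u=np.indices(d.shape); uv=np.c_[u.ravel(),v.ravel()]
    return unproj(n,uv,d.ravel()).reshape(*d.shape,3)
E
python3 - <<'E'
from h import *
np.set_printoptions(precision=1,suppress=True)
out={}
for n in ("top","side"):
    p,d=imaging.read_camera(n); C=cloud(n,d)
    np.savez(f"{n}0.npz",p=p,d=d,C=C)
    for l in ["knob","rail","stop_face","offcut_long_center","offcut_short_center","bin"]:
        for o in imaging.outline_of(l,n):
            m=o['pixels']; P=C[m&(d>0)]
            if len(P)<5: continue
            top=np.percentile(P[:,2],95); T=P[P[:,2]>top-5]
            rect=cv2.minAreaRect(T[:,:2].astype(np.float32))
            print(n,l,round(o['confidence'],2),m.sum(),'ztop %.0f'%top,'rect',np.round(rect[0],1),np.round(rect[1],1),round(rect[2],1), 'bgr',p[m].mean(0))
            out[f'{n}_{l}_{o["confidence"]:.2f}']=m
np.savez("masks0.npz",**out)
p=np.load("top0.npz")['p']; cv2.imwrite("pics/top0z.png",cv2.resize(p[120:290,200:400],None,fx=4,fy=3.5,interpolation=cv2.INTER_CUBIC))
p=np.load("side0.npz")['p']; cv2.imwrite("pics/side0z.png",cv2.resize(p[150:310,220:420],None,fx=4,fy=3.5,interpolation=cv2.INTER_CUBIC))
E
```

```text
top knob 0.38 45 ztop 117 rect [ 475.2 -119.7] [16.4 16.4] 89.5 bgr [44.9 44.1 44.3]
top rail 0.91 2654 ztop 64 rect [497.6 -59.5] [194.5  65.8] 70.2 bgr [106.4 106.  104.6]
top rail 0.31 135 ztop 20 rect [616.9  67.4] [38.6 38.6] 45.2 bgr [108.1 108.5 108.3]
top stop_face 0.8 1333 ztop 111 rect [ 475.4 -118.4] [24.8 27.7] 89.0 bgr [102.1 101.5  99.7]
top offcut_long_center 0.72 167 ztop 33 rect [408.2 102.5] [27.2 26.5] 89.8 bgr [121.7 124.2  34.9]
top offcut_long_center 0.71 168 ztop 34 rect [522.3  59.9] [29.6 31.8] 19.2 bgr [ 55.   78.4 116.3]
top offcut_short_center 0.59 173 ztop 38 rect [509.8 137.8] [33.9 34.8] 16.3 bgr [ 87.2 126.6 156.4]
top offcut_short_center 0.58 181 ztop 39 rect [531.4 230.7] [37.2 34. ] 13.5 bgr [131.   71.6  45.2]
top bin 0.4 2708 ztop 63 rect [497.6 -59.5] [194.5  65.8] 70.2 bgr [105.8 105.4 104. ]
side rail 0.7 2338 ztop 87 rect [ 475.  -116.5] [25.7 29.6] 62.7 bgr [98.7 99.1 99.3]
side stop_face 0.97 1389 ztop 101 rect [ 474.6 -116. ] [25.4 25.7] 51.3 bgr [90.6 90.7 91. ]
side offcut_long_center 0.82 265 ztop 31 rect [516.3  79.5] [29.7 80.4] 15.3 bgr [ 59.   83.6 124.6]
side offcut_long_center 0.51 344 ztop 31 rect [408.7 101.3] [29.9 33.6] 0.5 bgr [126.2 130.7  54.6]
side offcut_long_center 0.18 1447 ztop 101 rect [ 475.9 -116.9] [25.5 28.1] 62.7 bgr [91.1 91.2 91.3]
side offcut_short_center 0.6 355 ztop 35 rect [533.3 232.2] [38.2 36.9] 15.0 bgr [147.2  76.7  47.3]
side bin 0.76 12659 ztop 79 rect [447.4 381.1] [201.  162.1] 2.7 bgr [93.5 93.  90.3]
```

```bash
python3 -m pendant --help 2>&1 | head -5; python3 -c "
from plant import r; print([a for a in dir(r) if not a.startswith('_')], r.tip_reach)"
```

```text
invalid input: not JSON, or not a number
['PlanningError', 'finish_job', 'tip_reach'] 14.0
```

View pics/top0z.png

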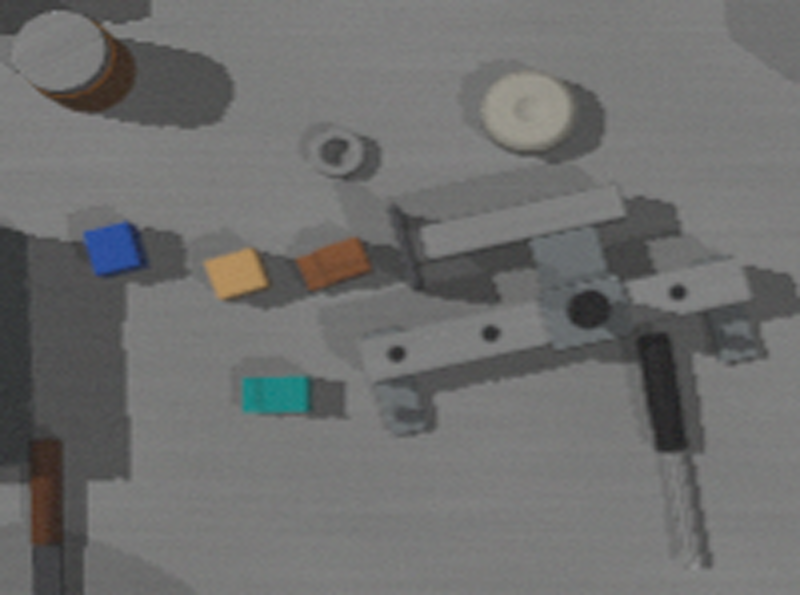

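View pics/side0z.png

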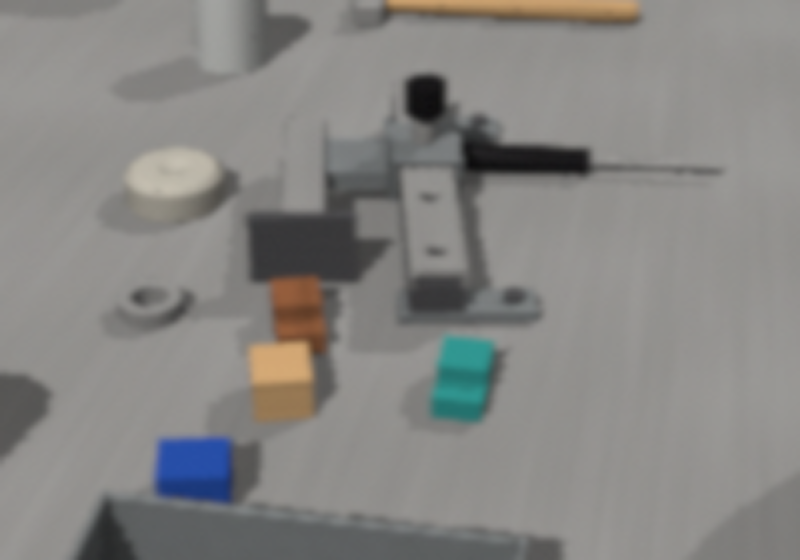

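```bash
python3 - <<'E'
from h import *
np.set_printoptions(precision=1,suppress=True)
T=np.load("top0.npz"); S=np.load("side0.npz"); M=np.load("masks0.npz")
p=T['p']; g=cv2.cvtColor(p,cv2.COLOR_BGR2GRAY).astype(float)
H={}
for y,(u,v) in {140:(299.2,220.9),70:(322.5,215.1),-70:(369.5,203.4)}.items():
    u0,v0=int(round(u)),int(round(v)); w=g[v0-3:v0+4,u0-3:u0+4]; wt=np.clip(np.percentile(w,70)-w-15,0,None)
    vv,uu=np.mgrid[v0-3:v0+4,u0-3:u0+4]; c=(wt*uu).sum()/wt.sum(),(wt*vv).sum()/wt.sum()
    H[y]=unproj('top',c,z=50)[0]; print(y,c,H[y])
A=np.array([[1,0,y,0] for y in H]+[[0,1,0,y] for y in H]); 
b=np.r_[[H[y][0] for y in H],[H[y][1] for y in H]]
s=np.linalg.lstsq(A,b,rcond=None)[0]; print('origin',s[:2],'dir',s[2:],np.hypot(*s[2:]),'yaw',np.degrees(np.arctan2(-s[2],s[3])))
kn=M['top_knob_0.38']; print('knob px',np.argwhere(kn).mean(0)[::-1], unproj('top',np.argwhere(kn).mean(0)[::-1],z=112))
k2=(g<60); k2[:195]=0;k2[220:]=0;k2[:,:335]=0;k2[:,360:]=0; c=np.argwhere(k2).mean(0)[::-1];print('dark knob',k2.sum(),c,unproj('top',c,z=112), unproj('top',c,z=105))
for k in M.files:
    if 'offcut' in k:
        n=k.split('_')[0]; D=T if n=='top' else S
        P=D['C'][M[k]]; 
        for lo,hi in((24,40),(14,40)):
            Q=P[(P[:,2]>lo)&(P[:,2]<hi)]
            if len(Q)>4: rc=cv2.minAreaRect(Q[:,:2].astype(np.float32)); print(k,lo,len(Q),np.round(rc[0],1),np.round(rc[1],1),round(rc[2],1),'zmed',np.median(Q[:,2]))
# side orange
hsv=cv2.cvtColor(S['p'],cv2.COLOR_BGR2HSV); m=(hsv[...,0]<20)&(hsv[...,1]>90); m[:205]=0;m[280:]=0;m[:,:270]=0;m[:,310:]=0
hs=hsv[m]; 
P=S['C'][m]; q=P[:,2]>25; print(len(P))
for nm,sel in(('long',P[:,1]<100),('short',P[:,1]>100)):
    for lo,hi in((26,40),(10,22)):
        Q=P[sel&(P[:,2]>lo)&(P[:,2]<hi)]
        if len(Q)>4: rc=cv2.minAreaRect(Q[:,:2].astype(np.float32)); print('side',nm,lo,len(Q),np.round(rc[0],1),np.round(rc[1],1),round(rc[2],1),np.median(Q[:,2]))
E
```

```text
140 (np.float64(298.757859900717), np.float64(220.6469939327082)) [442.5  17.4  50. ]
70 (np.float64(322.21153846153845), np.float64(214.82554945054946)) [459.1 -50.7  50. ]
-70 (np.float64(369.0151933701657), np.float64(203.09944751381215)) [ 492.4 -186.4   50. ]
origin [ 475.8 -118.5] dir [-0.2  1. ] 0.9993090674665508 yaw 13.77396905264528
knob px [346.9 208.1] [[ 474.9 -119.6  112. ]]
dark knob 89 [347.5 208.3] [[ 474.4 -121.1  112. ]] [[ 474.7 -121.4  105. ]]
top_offcut_long_center_0.72 24 107 [408.2 104.7] [36.1 26.6] 89.8 zmed 30.3055235960152
top_offcut_long_center_0.72 14 156 [408.1 110.1] [46.8 26.8] 89.9 zmed 29.38769588706718
top_offcut_long_center_0.71 24 115 [520.3  64.6] [30.3 41.9] 19.2 zmed 30.969776785350213
top_offcut_long_center_0.71 14 163 [519.2  67.6] [30.3 48.3] 19.3 zmed 29.399954125156597
top_offcut_short_center_0.59 24 138 [510.  137.9] [34.1 35.8] 17.8 zmed 34.95587249812276
top_offcut_short_center_0.59 14 148 [510.  137.9] [34.1 35.8] 18.2 zmed 34.79026352683245
top_offcut_short_center_0.58 24 150 [531.8 230.7] [38.6 35.3] 14.6 zmed 34.63020589200442
top_
[... 378 characters left out ...]
er_0.51 14 253 [408.6 111.2] [30.  53.4] 1.2 zmed 27.031419654009692
side_offcut_long_center_0.18 24 206 [512.7 -45.3] [169.3  74.6] 63.1 zmed 32.9063503791545
side_offcut_long_center_0.18 14 292 [501.8 -66.5] [216.8  75. ] 63.4 zmed 29.75316131478683
side_offcut_short_center_0.60 24 282 [533.3 232.2] [38.3 37. ] 14.6 zmed 32.91380517948636
side_offcut_short_center_0.60 14 337 [533.4 232.2] [38.5 36.9] 15.1 zmed 32.66667131243021
543
side long 26 112 [522.2  57.8] [29.7 35.5] 15.3 29.61868376406425
side long 10 98 [514.6  82. ] [27.8 23.3] 16.6 17.59240844922889
side short 26 193 [510.2 139.1] [32.1 42.4] 16.2 33.4549079877798
side short 10 56 [505.  155.5] [29.9  3.9] 18.8 16.41974276380371
```

```bash
python3 -m pendant '{"dp":[[0.66,-1,0],[0.66,-1,0],[0.66,-1,0]],"rot":[[0,0,-0.0386],[0,0,-0.0386],[0,0,-0.0386]],"fingers":[0.4,0.4,0.4]}' 20
```

```text
time: 1.1
position: [273.0, 498.8, 219.5]
tcp_rot: [0.269, 0.963, -0.0, 0.001]
contact_force: [1.4, 0.1, 0.8]
width: 0.783
```

```bash
python3 -m pendant '{"dp":[[0.66,-1,-0.2],[0.66,-1,-0.2],[0.66,-1,-0.2]],"rot":[[0,0,-0.0386],[0,0,-0.0386],[0,0,-0.0386]],"fingers":[0.4,0.4,0.4]}' 20; python3 -m pendant '{"dp":[[0.66,-1,-0.3],[0.66,-1,-0.3],[0.66,-1,-0.3]],"rot":[[0,0,-0.0386],[0,0,-0.0386],[0,0,-0.0386]],"fingers":[0.4,0.4,0.4]}' 20
```

```text
time: 1.4
position: [353.2, 377.1, 195.6]
tcp_rot: [0.385, 0.923, 0.0, 0.001]
contact_force: [0.7, 0.6, 0.5]
width: 0.698
time: 1.7
position: [433.4, 255.8, 159.5]
tcp_rot: [0.494, 0.869, 0.0, 0.001]
contact_force: [1.0, 0.7, -0.6]
width: 0.698
```

```bash
python3 -m pendant '{"dp":[[0.639,-0.979,-0.6],[0.639,-0.979,-0.6],[0.639,-0.979,-0.6],[0.639,-0.979,-0.6],[0.639,-0.979,-0.6]],"rot":[[0,0,-0.038],[0,0,-0.038],[0,0,-0.038],[0,0,-0.038],[0,0,-0.038]],"fingers":[0.4,0.4,0.4,0.4,0.4]}' 20
python3 - <<'E'
from h import *
for n in ("top","side"):
    p,d=imaging.read_camera(n); s=p[120:290,200:400] if n=="top" else p[150:310,220:420]
    cv2.imwrite(f"pics/{n}1.png",cv2.resize(s,None,fx=3.5,fy=3.5,interpolation=cv2.INTER_CUBIC))
E
```

```text
time: 2.2
position: [510.5, 136.3, 86.8]
tcp_rot: [0.596, 0.803, -0.0, 0.001]
contact_force: [0.2, 0.1, -0.2]
width: 0.697
```

View pics/side1.png

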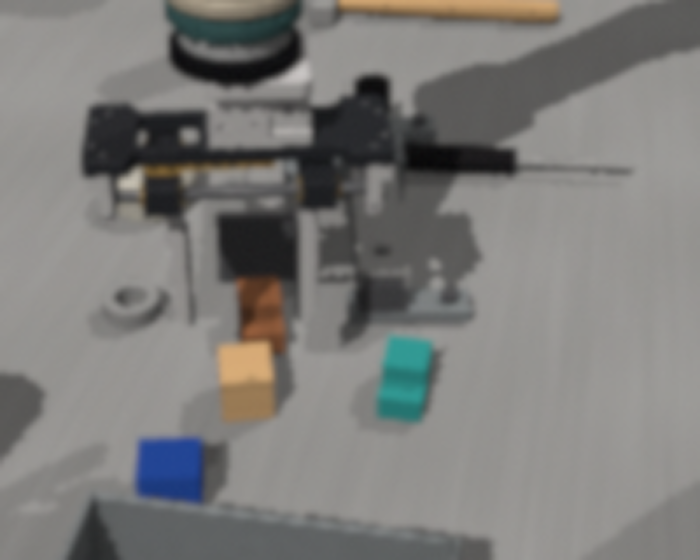

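View pics/top1.png

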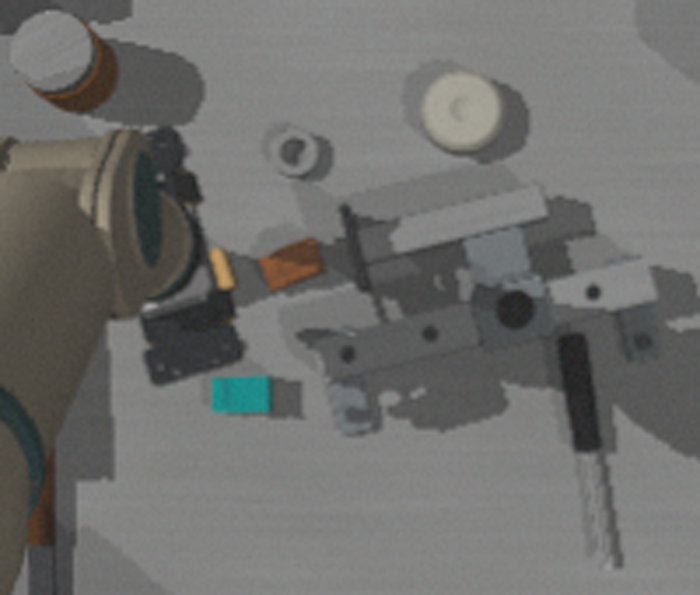

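```bash
python3 -m pendant '{"dp":[[0,0.016,-0.3],[0,0.016,-0.556],[0,0.016,-0.556],[0,0.016,-0.556],[0,0.016,-0.556],[0,0.016,-0.556],[0,0.016,-0.556]],"rot":[[0,0,0],[0,0,0],[0,0,0],[0,0,0],[0,0,0],[0,0,0],[0,0,0]],"fingers":[0.4,0.4,0.4,-1,-1,-1,-1]}' 20
```

```text
time: 3.0
position: [510.4, 142.2, 22.3]
tcp_rot: [0.594, 0.805, 0.002, 0.001]
contact_force: [-1.3, 0.0, -0.8]
width: 0.395
```

```bash
python3 -m pendant '{"dp":[[0,0,0],[0,0,0],[0,0,0.3],[0,0,0.8],[0,0,0.8],[0,0,0.8]],"rot":[[0,0,0],[0,0,0],[0,0,0],[0,0,0],[0,0,0],[0,0,0]],"fingers":[-1,-1,-1,-1,-1,-1]}' 20
python3 - <<'E'
from h import *
print(read_state()['width']*94)
for n in ("side",):
    p,d=imaging.read_camera(n); s=p[150:310,220:420]
    cv2.imwrite(f"pics/{n}2.png",cv2.resize(s,None,fx=3.5,fy=3.5,interpolation=cv2.INTER_CUBIC))
E
```

```text
time: 3.6
position: [511.7, 142.6, 120.1]
tcp_rot: [0.594, 0.805, 0.003, 0.003]
contact_force: [-0.0, -1.1, -0.4]
width: 0.361
33.92340847052882
```

View pics/side2.png

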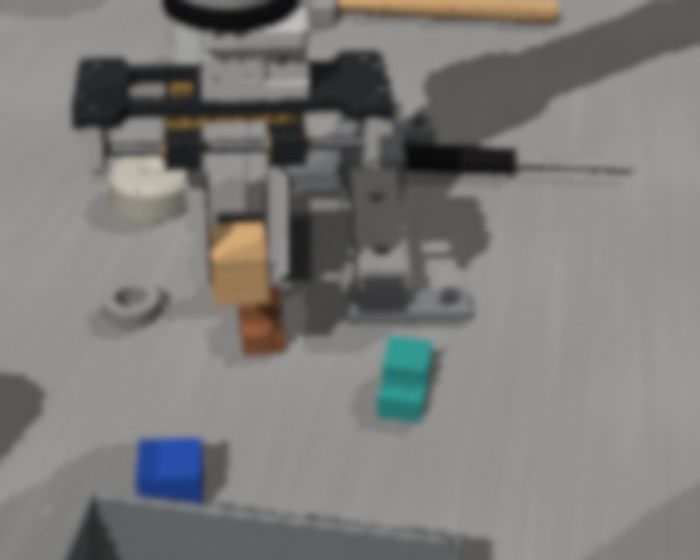

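```bash
python3 -m pendant '{"dp":[[-0.1,0.45,0.12],[-0.1,1,0.12],[-0.1,1,0.12]],"rot":[[0,0,0],[0,0,0],[0,0,0]],"fingers":[-1,-1,-1]}'; python3 -m pendant '{"dp":[[-0.1,0.45,0],[-0.1,0.98,0],[-0.1,0.98,-0.05],[-0.1,0.98,-0.5],[-0.1,0.98,-0.6]],"rot":[[0,0,0],[0,0,0],[0,0,0],[0,0,0],[0,0,0]],"fingers":[-1,-1,-1,-1,-1]}'
```

```text
time: 3.95
position: [496.3, 267.3, 131.1]
tcp_rot: [0.592, 0.806, 0.002, -0.0]
contact_force: [0.1, 0.1, -0.0]
width: 0.366
time: 4.45
position: [480.1, 384.0, 52.8]
tcp_rot: [0.591, 0.807, -0.003, -0.002]
contact_force: [-0.0, -0.4, -0.2]
width: 0.365
```

```bash
python3 -m pendant '{"dp":[[0,0,-0.16],[0,0,-0.16],[0,0,-0.16],[0,0,-0.16],[0,0,0.1],[0,0,0.7],[0,0,0.7]],"rot":[[0,0,0],[0,0,0],[0,0,0],[0,0,0],[0,0,0],[0,0,0],[0,0,0]],"fingers":[-1,-1,0.3,0.3,0.3,0.3,0.3]}'; python3 -m pendant '{"dp":[[0,-0.1,0.2],[0.1,-0.5,0.2],[0.17,-1,0.2],[0.17,-1,0.2]],"rot":[[0,0,0],[0,0,0],[0,0,0],[0,0,0]],"fingers":[0.3,0.3,0.3,0.3]}'
python3 - <<'E'
from h import *
s=read_state();print(s['position'],s['width'])
p,d=imaging.read_camera('top'); s=p[120:290,120:340]; T=cloud('top',d); np.savez('top3.npz',p=p,d=d,C=T)
cv2.imwrite("pics/top3.png",cv2.resize(s,None,fx=3.5,fy=3.5,interpolation=cv2.INTER_CUBIC))
E
```

```text
time: 5.15
position: [482.3, 385.1, 141.9]
tcp_rot: [0.591, 0.807, 0.001, -0.001]
contact_force: [0.8, 0.0, 0.5]
width: 0.649
time: 5.55
position: [504.6, 257.9, 167.9]
tcp_rot: [0.594, 0.804, 0.001, 0.001]
contact_force: [-0.1, -0.7, -0.1]
width: 0.653
[504.61610637 257.88659592 167.94269679] 0.6525581307345667
```

View pics/top3.png

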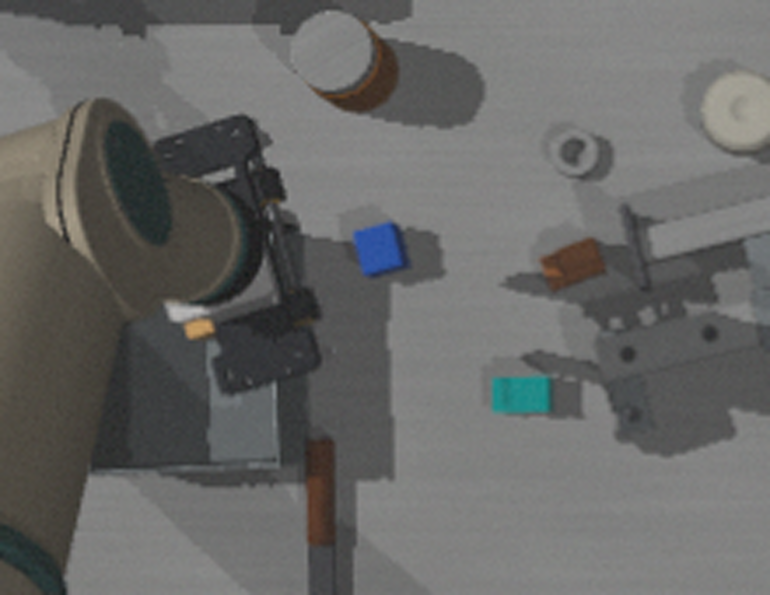

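```bash
python3 -m pendant '{"dp":[[0.07,-0.4,-0.1],[0.07,-0.82,-0.2],[0.07,-0.82,-0.2],[0.07,-0.82,-0.2]],"rot":[[0,0,0],[0,0,0],[0,0,0],[0,0,0]],"fingers":[0.3,0.3,0.3,0.3]}'; python3 -m pendant '{"dp":[[0.07,-0.4,-0.1],[0.07,-0.8,-0.4],[0.07,-0.8,-0.4],[0.07,-0.8,-0.4],[0.07,-0.8,-0.4]],"rot":[[0,0,0],[0,0,0],[0,0,0],[0,0,0],[0,0,0]],"fingers":[0.3,0.3,0.3,0.3,0.3]}'
```

```text
time: 6.0
position: [513.1, 159.9, 144.1]
tcp_rot: [0.595, 0.803, 0.001, 0.001]
contact_force: [-0.3, 1.2, 0.7]
width: 0.65
time: 6.5
position: [522.2, 67.1, 96.6]
tcp_rot: [0.594, 0.804, 0.002, 0.001]
contact_force: [-0.5, 0.0, -0.4]
width: 0.648
```

```bash
python3 -m pendant '{"dp":[[-0.008,-0.04,0],[-0.008,-0.04,-0.35],[-0.008,-0.04,-0.6],[-0.008,-0.04,-0.66],[-0.008,-0.04,-0.66]],"rot":[[0,0,0],[0,0,0],[0,0,0],[0,0,0],[0,0,0]],"fingers":[0.3,0.3,0.3,0.3,0.3]}'
python3 - <<'E'
from h import *
for n in ("side",):
    p,d=imaging.read_camera(n); s=p[150:310,220:420]
    cv2.imwrite(f"pics/{n}4.png",cv2.resize(s,None,fx=3.5,fy=3.5,interpolation=cv2.INTER_CUBIC))
E
```

```text
time: 7.0
position: [521.0, 63.4, 17.1]
tcp_rot: [0.593, 0.805, 0.002, -0.0]
contact_force: [-0.4, 0.3, 0.5]
width: 0.648
```

View pics/side4.png

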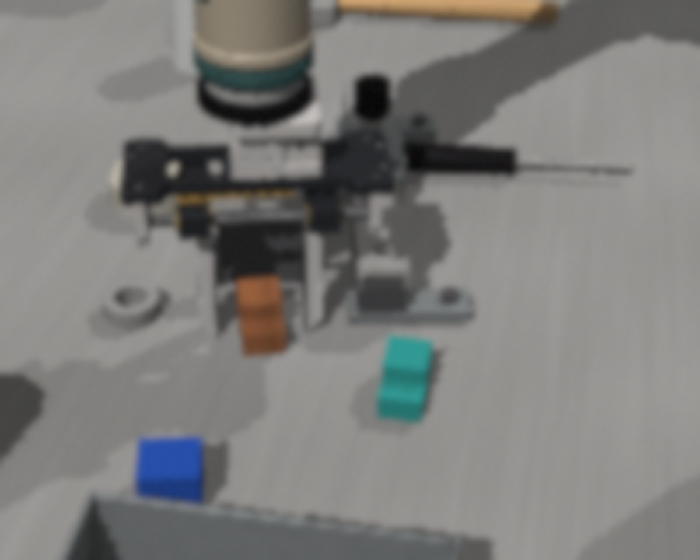

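Fingers straddle the stepped offcut (fingers at zoom x≈215 and 315, offcut at 260). Close and lift.

```bash
python3 -m pendant '{"dp":[[0,0,0],[0,0,0],[0,0,0],[0,0,0],[0,0,0.3],[0,0.1,0.8],[0,0.1,1],[0,0.1,1]],"rot":[[0,0,0],[0,0,0],[0,0,0],[0,0,0],[0,0,0],[0,0,0],[0,0,0],[0,0,0]],"fingers":[-1,-1,-1,-1,-1,-1,-1,-1]}' 20
python3 - <<'E'
from h import *
for n in ("side",):
    p,d=imaging.read_camera(n); s=p[150:310,220:420]
    cv2.imwrite(f"pics/{n}5.png",cv2.resize(s,None,fx=3.5,fy=3.5,interpolation=cv2.INTER_CUBIC))
E
```

```text
time: 7.85
position: [525.0, 76.0, 142.6]
tcp_rot: [0.593, 0.805, 0.006, 0.004]
contact_force: [0.9, 0.4, -0.3]
width: 0.314
```

View pics/side5.png

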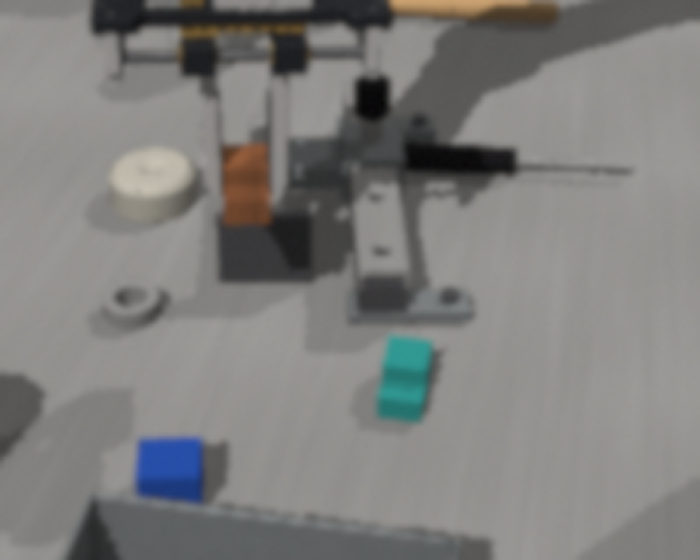

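```bash
python3 -m pendant '{"dp":[[-0.15,0.4,0],[-0.34,0.85,0],[-0.34,0.85,0],[-0.34,0.85,0]],"rot":[[0,0,0],[0,0,0],[0,0,0],[0,0,0]],"fingers":[-1,-1,-1,-1]}'; python3 -m pendant '{"dp":[[-0.15,0.4,0],[-0.34,0.85,0],[-0.34,0.85,0],[-0.34,0.85,0]],"rot":[[0,0,0],[0,0,0],[0,0,0],[0,0,0]],"fingers":[-1,-1,-1,-1]}'; python3 -m pendant '{"dp":[[-0.15,0.4,0],[-0.34,0.84,0],[-0.34,0.84,0],[-0.34,0.84,0]],"rot":[[0,0,0],[0,0,0],[0,0,0],[0,0,0]],"fingers":[-1,-1,-1,-1]}'
```

```text
time: 8.3
position: [480.6, 179.5, 139.0]
tcp_rot: [0.591, 0.806, 0.004, 0.001]
contact_force: [1.0, -0.3, -0.0]
width: 0.316
time: 8.7
position: [439.4, 281.9, 138.2]
tcp_rot: [0.59, 0.807, 0.003, 0.001]
contact_force: [0.8, -0.1, 0.3]
width: 0.321
time: 9.1
position: [399.3, 381.8, 137.7]
tcp_rot: [0.59, 0.807, 0.003, 0.002]
contact_force: [0.7, -0.4, 0.4]
width: 0.318
```

```bash
python3 -m pendant '{"dp":[[0,0,-0.4],[0,0,-0.8],[0,0,-0.88],[0,0,-0.88],[0,0,-0.88],[0,0,-0.88],[0,0,-0.5],[0,0,0.1]],"rot":[[0,0,0],[0,0,0],[0,0,0],[0,0,0],[0,0,0],[0,0,0],[0,0,0],[0,0,0]],"fingers":[-1,-1,-1,-1,0,0,0,0]}'; python3 -m pendant '{"dp":[[0,0,0.5],[0.2,-0.5,0.6],[0.3,-1,0.6],[0.3,-1,0.6]],"rot":[[0,0,0],[0,0,0],[0,0,0],[0,0,0]],"fingers":[0.2,0.2,0.2,0.2]}'
```

```text
time: 9.9
position: [399.0, 381.2, 129.2]
tcp_rot: [0.59, 0.807, 0.002, 0.002]
contact_force: [1.4, -0.2, 0.3]
width: 0.496
time: 10.3
position: [436.8, 257.9, 204.5]
tcp_rot: [0.592, 0.806, 0.004, 0.003]
contact_force: [0.4, -0.4, -1.2]
width: 0.599
```

```bash
python3 -m pendant '{"dp":[[0.05,-0.4,0],[0.1,-0.8,0],[0.1,-1,0],[0.1,-1,0]],"rot":[[0,0,0],[0,0,0],[0,0,0],[0,0,0]],"fingers":[0.2,0.2,0.2,0.2]}'; python3 -m pendant '{"dp":[[0.05,-0.4,0],[0.1,-0.8,0],[0.1,-1,0],[0.1,-1,0]],"rot":[[0,0,0],[0,0,0],[0,0,0],[0,0,0]],"fingers":[0.2,0.2,0.2,0.2]}'
python3 - <<'E'
from h import *
p,d=imaging.read_camera('top'); 
a=cv2.resize(p[160:280,120:240],None,fx=3.3,fy=3.3,interpolation=cv2.INTER_CUBIC)
p,d=imaging.read_camera('side'); 
b=cv2.resize(p[180:400,200:380],(396,396),interpolation=cv2.INTER_CUBIC)
cv2.imwrite("pics/bin6.png",np.hstack([a,b]))
for n in('top','side'):
  for l in('offcut_long_center','offcut_short_center','knob','bin'):
    for o in imaging.look_for(l,n): print(n,l,round(o['confidence'],2),c2w(n,o['xyz']).round(0))
E
```

```text
time: 10.7
position: [449.5, 133.7, 206.6]
tcp_rot: [0.594, 0.804, 0.005, 0.004]
contact_force: [1.4, 0.4, 0.8]
width: 0.603
time: 11.1
position: [462.4, 10.8, 208.1]
tcp_rot: [0.597, 0.803, 0.006, 0.006]
contact_force: [0.4, 1.0, 0.3]
width: 0.604
top offcut_long_center 0.71 [402. 374.  37.]
top offcut_short_center 0.73 [527. 228.  34.]
top offcut_short_center 0.52 [483. 373.  35.]
top knob 0.44 [306. 281.  19.]
top bin 0.81 [451. 401.   4.]
side offcut_long_center 0.93 [400. 390.  24.]
side offcut_long_center 0.51 [405. 120.  22.]
side offcut_short_center 0.68 [528. 238.  37.]
side offcut_short_center 0.59 [478. 384.  39.]
side offcut_short_center 0.57 [644. -66.  27.]
side knob 0.45 [ 475. -112.  100.]
side bin 0.6 [460. 367.  28.]
```

View pics/bin6.png

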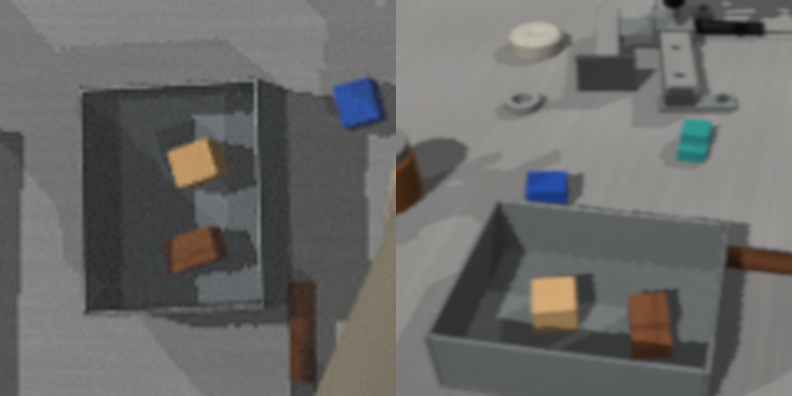

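```bash
cat > rv.py <<'E'
from h import *
from scipy.spatial.transform import Rotation as Ro
s=read_state(); a=np.radians(13.8)
y=np.array([np.cos(a),np.sin(a),0]); z=np.array([0,0,-1.]); x=np.cross(y,z)
G=Ro.from_matrix(np.c_[x,y,z]); rv=(G*Ro.from_quat(s['tcp_rot']).inv()).as_rotvec()
print('pos',s['position'].round(1),'rot/2pi',(rv/2/np.pi).round(4),'F',s['contact_force'].round(1),'w',s['width']*94,'q',s['qpos'].round(2))
E
python3 rv.py
```

```text
pos [461.5  14.5 206.5] rot/2pi [-0.0004  0.002  -0.0093] F [-0.7  0.4  0.5] w 56.38147255825294 q [-0.37  0.4   0.39  2.06 -0.23  0.71  0.46]
```

```bash
python3 -m pendant '{"dp":[[0.05,-0.4,0],[0.11,-0.8,-0.1],[0.11,-1,-0.3],[0.11,-1,-0.3],[0.11,-1,-0.3]],"rot":[[0,0.002,-0.009],[0,0.002,-0.009],[0,0.002,-0.009],[0,0.002,-0.009],[0,0.002,-0.009]],"fingers":[0.2,0.2,0.2,0.2,0.2]}'; python3 rv.py
```

```text
time: 12.1
position: [474.3, -105.2, 170.1]
tcp_rot: [0.617, 0.787, 0.001, -0.002]
contact_force: [0.2, 1.2, 0.1]
width: 0.601
pos [ 474.3 -105.2  170.1] rot/2pi [-0.0005 -0.0002 -0.0001] F [0.2 1.2 0.1] w 56.498052835636024 q [-0.1   0.49  0.37  2.02 -0.29  0.67  0.7 ]
```

```bash
python3 -m pendant '{"dp":[[0.008,-0.113,0],[0.008,-0.113,-0.1],[0.008,-0.113,-0.1],[0.008,-0.113,-0.1]],"rot":[[0,0,0],[0,0,0],[0,0,0],[0,0,0]],"fingers":[0.2,0.2,0.2,0.2]}'; python3 rv.py
python3 - <<'E'
from h import *
p,d=imaging.read_camera('side'); cv2.imwrite("pics/side7.png",cv2.resize(p[130:270,240:420],None,fx=4,fy=4,interpolation=cv2.INTER_CUBIC))
p,d=imaging.read_camera('top'); cv2.imwrite("pics/top7.png",cv2.resize(p[130:270,260:440],None,fx=4,fy=4,interpolation=cv2.INTER_CUBIC))
E
```

```text
time: 12.5
position: [475.0, -118.0, 157.9]
tcp_rot: [0.616, 0.787, 0.001, -0.002]
contact_force: [-0.1, 0.0, 0.5]
width: 0.598
pos [ 475.  -118.   157.9] rot/2pi [-0.0006 -0.0003 -0.0003] F [-0.1  0.   0.5] w 56.232936342050834 q [-0.06  0.52  0.36  2.03 -0.3   0.65  0.74]
```

View pics/side7.png

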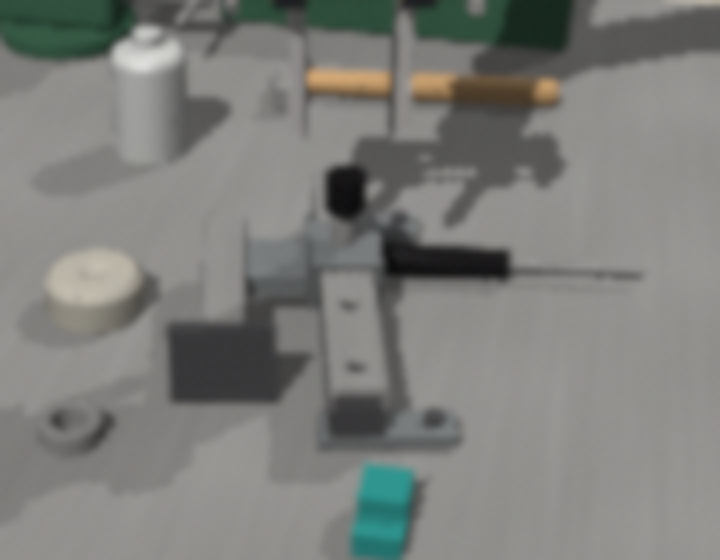

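View pics/top7.png

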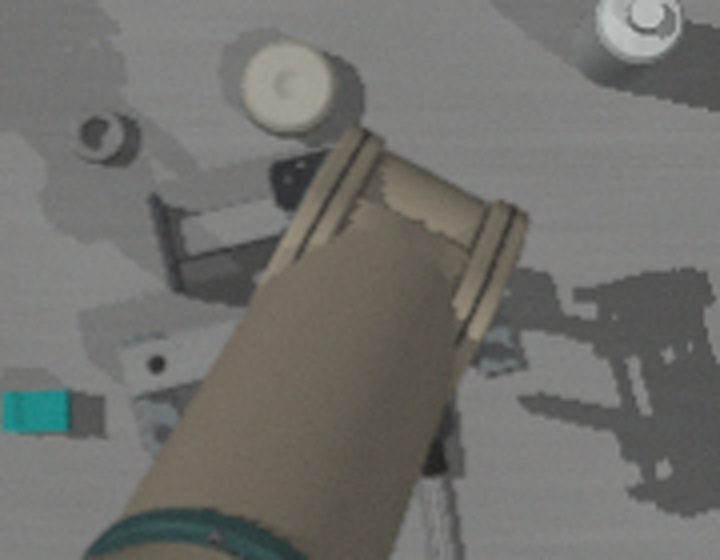

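```bash
python3 -m pendant '{"dp":[[0,-0.006,-0.25],[0,-0.006,-0.53],[0,-0.006,-0.53],[0,-0.006,-0.53]],"rot":[[0,0,0],[0,0,0],[0,0,0],[0,0,0]],"fingers":[0.2,0.2,0.2,0.2]}'; python3 rv.py
python3 - <<'E'
from h import *
p,d=imaging.read_camera('side'); cv2.imwrite("pics/side8.png",cv2.resize(p[130:270,240:420],None,fx=4,fy=4,interpolation=cv2.INTER_CUBIC))
E
```

```text
time: 13.0
position: [475.1, -119.0, 94.9]
tcp_rot: [0.616, 0.787, 0.001, -0.002]
contact_force: [0.6, -0.2, -0.0]
width: 0.601
pos [ 475.1 -119.    94.9] rot/2pi [-0.0006 -0.0004 -0.0002] F [ 0.6 -0.2 -0. ] w 56.45969184754647 q [-0.    0.62  0.29  2.07 -0.36  0.5   0.8 ]
```

View pics/side8.png

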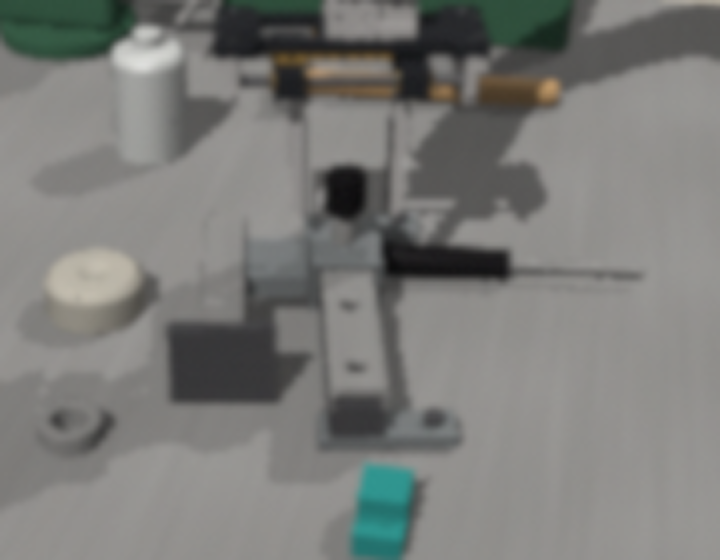

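Knob (zoom 345,192) sits between the fingers (≈310 and ≈395). Close at moderate force.

```bash
python3 -m pendant '{"dp":[[0,0,0],[0,0,0],[0,0,0],[0,0,0],[0,0,0],[0,0,0]],"rot":[[0,0,0],[0,0,0],[0,0,0],[0,0,0],[0,0,0],[0,0,0]],"fingers":[-1,-1,-1,-1,-1,-1]}' 30; python3 rv.py
```

```text
time: 13.65
position: [475.9, -119.3, 96.2]
tcp_rot: [0.616, 0.787, 0.001, -0.001]
contact_force: [-2.3, 0.7, 6.0]
width: 0.311
pos [ 475.9 -119.3   96.2] rot/2pi [-0.0005  0.     -0.0002] F [-2.3  0.7  6. ] w 29.19023133974583 q [-0.01  0.62  0.29  2.07 -0.36  0.5   0.8 ]
```

```bash
python3 -m pendant '{"dp":[[0,0,0.05],[0,0,0.11],[0,0,0.165],[0,0,0.165],[0,0,0.165]],"rot":[[0,0,0],[0,0,0],[0,0,0],[0,0,0],[0,0,0]],"fingers":[-1,-1,-1,-1,-1]}' 30; python3 rv.py
python3 - <<'E'
from h import *
p,d=imaging.read_camera('side'); cv2.imwrite("pics/side9.png",cv2.resize(p[130:270,240:420],None,fx=4,fy=4,interpolation=cv2.INTER_CUBIC))
E
```

```text
time: 14.15
position: [475.9, -119.3, 116.6]
tcp_rot: [0.616, 0.787, 0.002, -0.001]
contact_force: [-0.0, 0.1, 3.4]
width: 0.319
pos [ 475.9 -119.3  116.6] rot/2pi [-0.0006  0.0001 -0.0002] F [-0.   0.1  3.4] w 29.940642019749603 q [-0.02  0.59  0.32  2.06 -0.34  0.55  0.78]
```

View pics/side9.png

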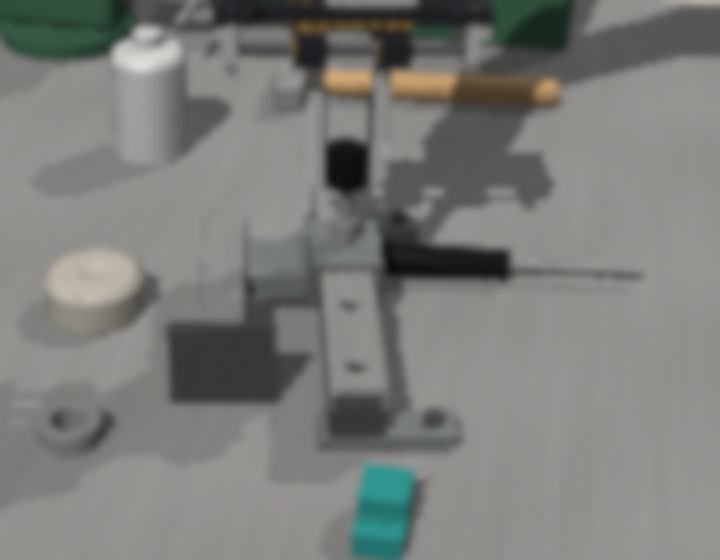

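```bash
python3 -m pendant '{"dp":[[-0.02,0.08,0],[-0.05,0.2,0],[-0.08,0.33,0],[-0.11,0.44,0],[-0.13,0.53,0],[-0.138,0.56,0],[-0.139,0.567,0],[-0.139,0.567,0]],"rot":[[0,0,0],[0,0,0],[0,0,0],[0,0,0],[0,0,0],[0,0,0],[0,0,0],[0,0,0]],"fingers":[-1,-1,-1,-1,-1,-1,-1,-1]}' 30; python3 rv.py
python3 - <<'E'
from h import *
p,d=imaging.read_camera('side'); cv2.imwrite("pics/side10.png",cv2.resize(p[130:270,240:420],None,fx=4,fy=4,interpolation=cv2.INTER_CUBIC))
p,d=imaging.read_camera('top'); cv2.imwrite("pics/top10.png",cv2.resize(p[130:270,260:440],None,fx=4,fy=4,interpolation=cv2.INTER_CUBIC))
E
```

```text
time: 15.0
position: [459.0, -50.5, 116.4]
tcp_rot: [0.616, 0.788, 0.002, -0.002]
contact_force: [-0.3, 0.7, 1.5]
width: 0.313
pos [459.  -50.5 116.4] rot/2pi [-0.0007 -0.     -0.0003] F [-0.3  0.7  1.5] w 29.468420395078034 q [-0.17  0.56  0.32  2.13 -0.36  0.5   0.67]
```

View pics/side10.png

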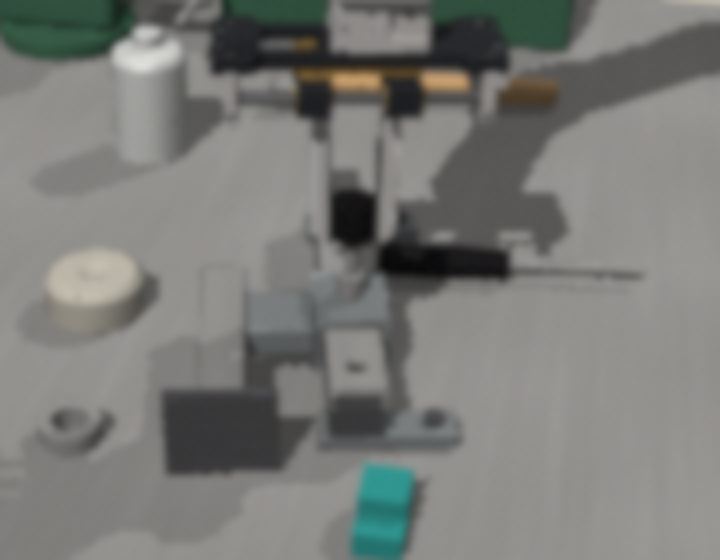

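View pics/top10.png

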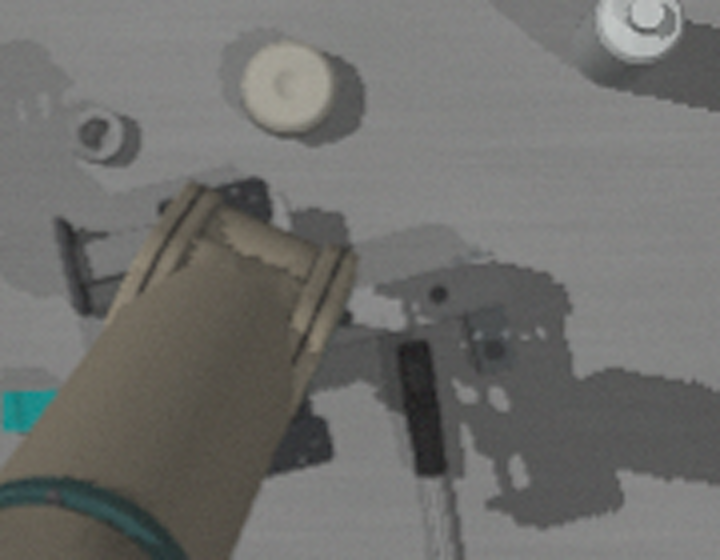

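```bash
python3 -m pendant '{"dp":[[0,0,-0.04],[0,0,-0.08],[0,0,-0.12],[0,0,-0.15],[0,0,-0.17],[0,0,-0.18],[0,0,-0.185],[0,0,-0.185]],"rot":[[0,0,0],[0,0,0],[0,0,0],[0,0,0],[0,0,0],[0,0,0],[0,0,0],[0,0,0]],"fingers":[-1,-1,-1,-1,-1,-1,-1,-1]}' 30; python3 rv.py
```

```text
time: 15.9
position: [459.0, -50.5, 95.9]
tcp_rot: [0.617, 0.787, 0.003, -0.002]
contact_force: [-4.2, 0.8, 27.8]
width: 0.314
pos [459.  -50.5  95.9] rot/2pi [-0.001   0.0001 -0.0002] F [-4.2  0.8 27.8] w 29.493464450078474 q [-0.14  0.59  0.29  2.15 -0.39  0.45  0.69]
```

```bash
python3 - <<'E'
from h import *
p,d=imaging.read_camera('side'); a=p[130:270,240:420]; cv2.imwrite("pics/side11.png",cv2.resize(a,None,fx=4,fy=4,interpolation=cv2.INTER_CUBIC))
C=cloud('side',d); g=p.max(2)
# knob pixels: dark near the expected projection
for X in ([459,-50.5,97],[459,-50.5,112],[459,-50.5,82],[459,-50.5,125],[475.8,-118.5,97]): print(X,proj('side',X).round(1), ((proj('side',X)[0]-[240,130])*4).round(0))
u,v=proj('side',[459,-50.5,97])[0]; m=np.zeros(g.shape,bool); m[int(v)-25:int(v)+15,int(u)-5:int(u)+6]=1
for v_ in range(int(v)-16,int(v)+14): print(v_, g[v_,int(u)-4:int(u)+5].tolist(), C[v_,int(u)].round(0).tolist())
E
```

```text
[459, -50.5, 97] [[327.4 190.7]] [350. 243.]
[459, -50.5, 112] [[327.6 185.8]] [350. 223.]
[459, -50.5, 82] [[327.3 195.6]] [349. 262.]
[459, -50.5, 125] [[327.7 181.4]] [351. 206.]
[475.8, -118.5, 97] [[325.8 177.6]] [343. 190.]
174 [102, 104, 111, 121, 131, 135, 138, 143, 146] [491.0, -226.0, 49.0]
175 [89, 91, 94, 100, 107, 113, 121, 135, 144] [490.0, -219.0, 49.0]
176 [86, 88, 90, 91, 93, 97, 109, 130, 144] [489.0, -212.0, 50.0]
177 [85, 88, 88, 88, 89, 94, 108, 129, 142] [488.0, -209.0, 48.0]
178 [83, 83, 84, 86, 88, 92, 104, 121, 134] [487.0, -204.0, 48.0]
179 [75, 72, 74, 79, 86, 94, 102, 108, 116] [485.0, -194.0, 50.0]
180 [71, 67, 69, 76, 86, 98, 103, 99, 98] [484.0, -189.0, 49.0]
181 [78, 73, 75, 81, 87, 94, 97, 93, 90] [482.0, -179.0, 51.0]
182 [85, 82, 81, 82, 83, 85, 87, 87, 86] [482.0, -175.0, 51.0]
183 [85, 79, 74, 71, 70, 70, 73, 75, 76] [481.0, -172.0, 49.0]
184 [74, 63, 54, 49, 47, 47, 49, 53, 56] [462.0, -59.0, 112.0]
185 [56, 39, 32, 29, 29, 28, 29, 31, 35] [461.0, -55.0, 111.0]
186 [44, 26, 24, 23, 24, 22, 22, 21, 23] [460.0, -49.0, 112.0]
187 [39, 24, 23, 23, 23
[... 362 characters left out ...]
, 19, 18, 18, 18, 17, 17, 17, 16] [458.0, -38.0, 98.0]
194 [33, 20, 17, 18, 19, 17, 17, 15, 17] [458.0, -38.0, 95.0]
195 [41, 22, 19, 17, 17, 17, 15, 16, 19] [458.0, -40.0, 91.0]
196 [56, 33, 26, 21, 20, 18, 19, 19, 28] [458.0, -41.0, 87.0]
197 [72, 56, 49, 40, 33, 32, 33, 36, 44] [457.0, -36.0, 87.0]
198 [86, 80, 81, 73, 65, 66, 64, 59, 62] [459.0, -46.0, 78.0]
199 [98, 94, 102, 102, 95, 96, 89, 76, 71] [458.0, -45.0, 75.0]
200 [109, 101, 107, 110, 107, 103, 94, 79, 75] [458.0, -42.0, 74.0]
201 [115, 107, 107, 111, 109, 102, 91, 80, 81] [458.0, -44.0, 70.0]
202 [115, 107, 108, 111, 109, 101, 90, 85, 95] [458.0, -45.0, 65.0]
203 [112, 106, 106, 109, 107, 99, 91, 94, 109] [458.0, -44.0, 63.0]
```

View pics/side11.png

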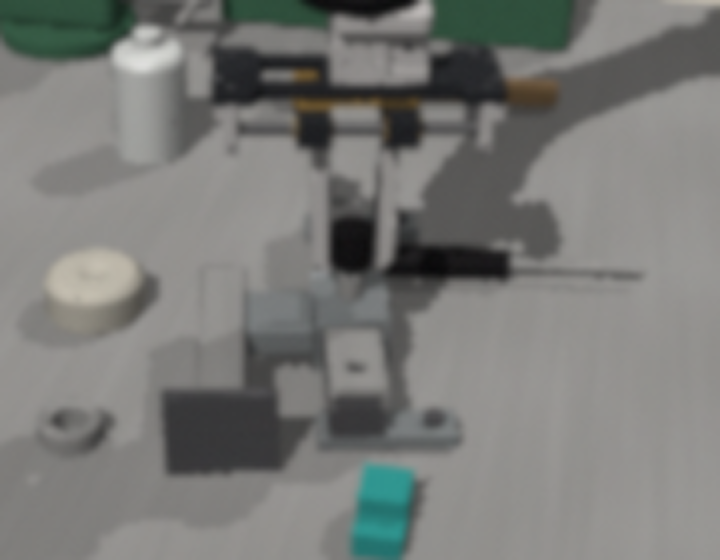

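```bash
python3 -m pendant '{"dp":[[0,0,-0.01],[0,0,-0.01],[0,0,-0.01],[0,0,-0.01],[0,0,-0.01]],"rot":[[0,0,0],[0,0,0],[0,0,0],[0,0,0],[0,0,0]],"fingers":[-1,-1,-1,-1,-1]}' 30; python3 rv.py
python3 - <<'E'
from h import *
p,d=imaging.read_camera('side'); C=cloud('side',d); print(C[186:189,327].round(0))
print(read_state()['contact_force'])
p,d=imaging.read_camera('top'); cv2.imwrite('pics/top12.png',p)
E
```

```text
time: 16.45
position: [459.0, -50.5, 96.0]
tcp_rot: [0.617, 0.787, 0.003, -0.002]
contact_force: [-3.5, 1.3, 21.9]
width: 0.319
pos [459.  -50.5  96. ] rot/2pi [-0.0011  0.0002 -0.0002] F [-3.5  1.3 21.9] w 30.024565211265624 q [-0.14  0.59  0.29  2.15 -0.39  0.45  0.69]
[[460. -48. 113.]
 [459. -43. 112.]
 [459. -42. 110.]]
[-3.98074449  0.86339675 21.82054708]
```

View pics/top12.png

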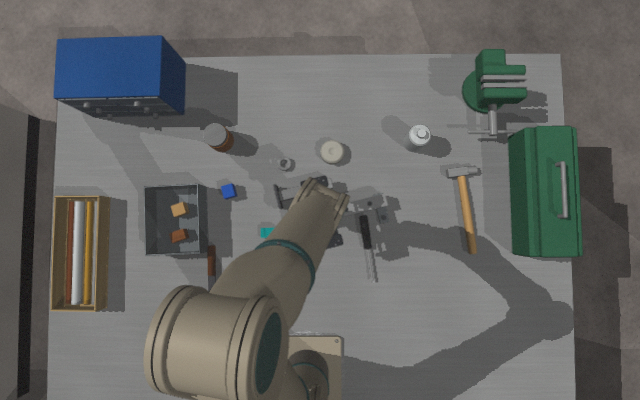

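Both offcuts are in the bin (top view at (179,209) and (180,235)). Everything else is where it was. The knob top reads 112 mm, so the pin is home under a 22 N press. I'm handing the job in.

```bash
python3 -c "
from plant import r; print(r.finish_job())"
```

```text
the job is handed in; nothing more can be done
None
```

The job is done and handed in at about 16.6 s of the 61 s allowed. Both wooden offcuts are in the scrap bin, and the back stop is set out by one hole with the pin home. The gripper still holds the knob.

1. **Offcuts:** I put the plain block in the bin first, then the stepped one. Both camera views showed them lying in the bin.
2. **Back stop:** I lifted the plunger about 20 mm and slid the section about 70 mm along the rail's +y. I then pushed the pin down at the next hole.

Last checks:
- **Position:** The tool stood at (459.0, -50.5), against the measured next hole at (459.1, -50.7).
- **Pin:** Tool height was back to 96 mm, the same as when I first gripped the knob. The side camera put the knob top at about 112 mm, its height with the pin home.
- **Hold:** The press was about 22 N and the grip was set to 30 N, with about 30 mm between the fingers.
- **Rest of the bench:** The tools, the other bench items and the blue look-alike looked unmoved in the last top view. The arm partly hid the turquoise one there, but it was in place in the last side view.

No check failed or disagreed. I did not push the section sideways to feel for the pin's play. That the pin is home rests on the knob height, the tool height and the firm stop when pressing down.

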